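# Free the drinking cups: stand marker and pen in the organiser

### The job

Someone has parked a marker and a pen in my two drinking cups. Stand both in the wooden desk organiser instead, each the same end up as it is now and right down to the bottom: the thick marker in the wide well and the slim pen in the narrow well. Leave the two cups standing where they are and do not disturb the other things on the desk.

Things in the scene. Friction and masses are not known exactly. Their poses are not given: they have to be found in the camera images.
- marker_mid (a point): Centre (half-way along, on the axis) of the thick marker: cylinder 20 mm in diameter, 150 mm long, white with a grey cap (upper 52 mm), about 35 g. z: along its axis to the capped end; x, y mean nothing. It starts leaning about 31 degrees from vertical in the white mug, lower end on the mug's floor, upper 60 mm beyond the rim, its top roughly towards the robot (within 40 degrees).
- pen_mid (a point): Centre (half-way along, on the axis) of the slim pen: black cylinder 11 mm in diameter, 155 mm long, bright ring 53 mm below its upper end, about 24 g. z: along its axis to the upper end; x, y mean nothing. It starts leaning about 31 degrees from vertical in the metal tumbler, upper 60 mm beyond the rim, its top roughly towards the robot (within 40 degrees).
- wide_well (a point): Centre of the mouth of the wide well: round, 30 mm in diameter, upright, 80 mm deep, flat floor. The organiser is a fixed wooden block 125 x 66 x 90 mm (mouths 90 mm above the desk), its two wells on its long axis 60 mm apart, 30 mm either side of its middle. x (level) points from the wide to the narrow well, z up. The block may be turned any way round.
- narrow_well (a point): Centre of the mouth of the narrow well in the same block: round, 18 mm in diameter, upright, 80 mm deep, flat floor, mouth 90 mm above the desk. x (level) points away from the wide well, z up.
- mug_mouth (a point): Centre of the mouth, at rim height, of the white mug that holds the marker: loose, 340 g, 72 mm outside diameter, 82 mm tall, walls 4 mm, floor 6 mm. x: level, opposite to the marker's lean; z up; the handle is on its +y side and sticks out 28 mm.
- tumbler_mouth (a point): Centre of the mouth, at rim height, of the metal tumbler that holds the pen: loose, 260 g, 66 mm outside diameter, 86 mm tall, walls 4 mm, floor 6 mm thick, no handle. x level, opposite to the way the pen leans; z up.
- mouse: Bystander: black computer mouse, 100 x 58 x 32 mm, on a mouse pad 3 mm thick. Origin under its centre.
- notes: Bystander: block of note paper, 76 x 76 x 28 mm. Origin under its centre.
- eraser: Bystander: white eraser, 55 x 22 x 13 mm. Origin under its centre.
- lotion: Bystander: green lotion bottle, 44 mm across, 120 mm tall, standing. Origin under its centre.
- glue: Bystander: glue stick, 27 mm across, 90 mm tall, standing. Origin under its centre.
- clips: Bystander: flat round box of paper clips, 69 mm across, 28 mm tall. Origin under its centre.
Things that resemble listed ones, but are neither listed nor needed, are in the scene too. Leave any purple look-alike of the part that bears marker_mid alone. Leave any orange look-alike of the part that bears wide_well alone.

How it is judged (in metres and radians):
At the end, for the whole second after the job is handed in: The marker stands in the wide well and the pen in the narrow well, same end up as at the start, each within 0.2 rad of upright, its foot within about 11 mm of the well's floor; both cups upright (0.1 rad) and within 50 mm of where they were (horizontal distance between marker_mid and wide_well below 0.012 m and z of marker_mid in the frame of wide_well below 0.006 m and angle between each of marker_mid, pen_mid's own z axis and vertical below 0.2 rad and horizontal distance between pen_mid and narrow_well below 0.01 m and z of pen_mid in the frame of narrow_well below 0.0085 m and angle between each of mug_mouth, tumbler_mouth's own z axis and vertical below 0.1 rad and distance of each of mug_mouth, tumbler_mouth from where it was at the start of the episode below 0.05 m); the robot touches nothing.
It fails at once if another thing on the desk (mouse, notes, eraser, lotion, glue, clips) is pushed or knocked more than 40 mm away (distance of any of mouse, notes, eraser, lotion, glue, clips from where it was at the start of the episode above 0.04 m).
It fails at once if a drinking cup is knocked over (tilted more than 0.6 rad) (angle between any of mug_mouth, tumbler_mouth's own z axis and vertical above 0.6 rad).
It also fails if it takes over 64 s, if anything falls off the work surface, if the arm or the gripper's body presses on something with over 40 N, if the wrist force passes 120 N, or if a joint passes its speed limit or range.

### The arm

A 6-joint arm with a two-finger parallel gripper is mounted at the origin on the work surface. World frame = base frame: x ahead of the robot, y to its left, z up, the work surface at z = 0. Lengths are in mm, angles in rad, forces in N, time in s.
With the tool pointing down it reaches from about 350 to 775 mm from the base axis. Payload 7.3 kg.
Tool frame: the origin (TCP) lies at the very end of the fingers, on their centre line; the grasp point (between the pads) lies 19 mm behind it; x points along the fingers, y is the direction in which the jaws open and shut, and the axes are right-handed (so a half turn about x gives the same grasp; the last joint's range is limited). The gripper opens to 92 mm and grips with 3 to 60 N. Pads are 19 mm wide; open, the fingers measure 130 mm over their backs; the gripper's body (75 mm by 190 mm) begins 47 mm behind the grasp point.
Start: joints at [-1.357, 0.342, 1.524, -0, 1.275, -0.146], TCP at [184.869, -491.394, 226.741] pointing down, gripper open.
Joint ranges: [-2.53, 2.53], [-0.77, 2.02], [0.04, 2.7], [-1, 4.14], [0.28, 2.66], [-3.11, 3.11]. Speed limits (rad/s): [2.57, 2.57, 3.14, 3.14, 3.14, 3.14].

### API

Orientations are given as [roll, pitch, yaw] about the fixed x, y, z axes, in that order (R = Rz(yaw) Ry(pitch) Rx(roll)).
In Python, from plant import bot gives the robot as it stands.
- The arm moves only by the tool step_arm, never from a script. Its argument "targets" is a list that holds one entry, the list of rows, each a list of 4 numbers: the shift along the tool's x, y, z in m, then the turn about the tool's x in degrees. A call has exactly 5 rows; each row is the pose to reach, as a shift and turn from the pose measured when the call began, along the tool's axes at that moment; what a row does not reach only later rows make up. A row lasts 1/12 s, in which the tool goes at most 41.7 mm and 7.16 degrees, less where a joint would pass 70% of its speed; a pose out of reach is approached as far as the arm can. A call with a gripper value outside its range is refused whole. "jaw" is the closure, from 0 (fully open) to 1 (shut), set as the call begins (left out, the last holds). The fingers move at their own pace and stop on an object; the grip force is fixed at half the most. Time passes only in rows, so rows that repeat a pose let the fingers close, or fill a call up. It gives the time, the measured TCP pose, the force and the opening at its end, in the units of the state.
- bot.get_obs(): the state, without advancing time (a new reading comes with each control period).
- bot.capture(name): name is "side" or "top"; returns a dict with "color" (400x640x3 uint8, red, green, blue), "depth" (400x640 float32, mm along the optical axis (not along the pixel's ray), 0 where there is no reading), "fov_y" (degrees; the focal length in pixels is half the picture's height over the tangent of half this angle, whatever the lens; pixels are square), "cx", "cy" (the principal point, pixels), "dist_coeffs" ([k1, k2, p1, p2, k3] as OpenCV has them; the pictures are not rectified), "rvec" (rotation vector, rad) and "tvec" (3), from world to camera coordinates, as OpenCV has them. Camera axes: x right, y down, z forward; pixel columns grow to the right and rows downward; lengths in mm; the calibration is good to about 2 mm. A picture is of the moment at which its call begins.
- bot.close_job(): hands the job in, once; it reports no verdict.
The state is a dict: "time": time; "joint_positions": joint angles; "dq": joint speeds; "tau": joint torques, N m; "tool_pos": TCP position; "tcp_rot": TCP orientation; "contact_force": force on the tool from outside, world axes, zero at the start; "moment": the same for the moment, N m; "grip_width": finger opening in mm.
Only numpy, scipy, OpenCV 4.12 (cv2) and the standard library are available. Lean on these libraries where they do the work, as an engineer would, in place of code of your own. Each camera call takes 0.05 s, during which the arm holds its last target. There are 200 camera calls.

## Working session

There is one attempt and no reset: what is moved stays moved. The work goes in short steps, Python scripts to look and compute and a tool call to move; the robot and the scene stay as the last step left them, time stands still between calls to the robot, and variables do not carry over. Pictures are saved under pics/ and viewed, about 8 in all and at most 12, crops included, and the job is handed in when it is done.

Besides the shell and the picture viewer there is one more tool, called after "Emit:" as name([rows], argument=value, ...), one row to a line, values as JSON. step_arm: Moves the arm, as the interface text tells. Its arguments: {"type":"object","properties":{"targets":{"type":"array","items":{"type":"array","items":{"type":"array","items":{"type":"number"}}}},"jaw":{"type":"number"}},"required":["targets"]}

```bash
mkdir -p pics; ls
cat > h.py <<'E'
import numpy as np,cv2
from scipy.spatial.transform import Rotation as Ro
from plant import bot
def cap(n):
    c=bot.capture(n); f=200/np.tan(np.radians(c["fov_y"]/2))
    c["K"]=np.array([[f,0,c["cx"]],[0,f,c["cy"]],[0,0,1.]]); c["D"]=np.array(c["dist_coeffs"],float)
    c["R"]=cv2.Rodrigues(np.array(c["rvec"],float))[0]; c["t"]=np.array(c["tvec"],float).ravel()
    return c
def cloud(c):
    v,u=np.mgrid[:400,:640]; p=np.stack([u,v],-1).reshape(-1,1,2).astype(float)
    n=cv2.undistortPoints(p,c["K"],c["D"]).reshape(400,640,2)
    d=c["depth"][...,None].astype(float)
    return (np.concatenate([n*d,d],-1)-c["t"])@c["R"]
def proj(c,P): return cv2.projectPoints(np.array(P,float).reshape(-1,3),c["R"],c["t"],c["K"],c["D"])[0].reshape(-1,2)
def save(n,im,s=1): cv2.imwrite("pics/"+n,cv2.resize(im[...,::-1],None,fx=s,fy=s,interpolation=cv2.INTER_CUBIC))
E
python3 - <<'E'
from h import *
import pickle
o=bot.get_obs();print(o)
for n in("side","top"):
    c=cap(n);pickle.dump(c,open(n+".pkl","wb"));save(n+"0.png",c["color"],1.25);print(n,-c["R"].T@c["t"],c["fov_y"],c["R"][2])
E
```

```text
pics
{'time': 0.0, 'joint_positions': array([-1.35697103e+00,  3.42739138e-01,  1.52502876e+00, -2.89129548e-05,
        1.27542201e+00, -1.46029864e-01]), 'dq': array([ 0.00017357,  0.00035229,  0.00154695,  0.00065596, -0.00103517,
       -0.00145785]), 'tau': array([ 4.65998892e-04, -4.31243384e+01, -2.44227809e+01,  7.18784449e-02,
        5.58987586e-02, -1.32581572e-04]), 'tool_pos': array([ 184.78020351, -490.95695026,  226.03236018]), 'tcp_rot': array([-1.69951863,  1.56919883,  1.80193762]), 'contact_force': array([-0.17901217,  0.29165196,  0.21068438]), 'moment': array([-0.00194293, -0.02066047, -0.01365402]), 'grip_width': 91.79482190161525}
side [420.95779796 837.57560864 636.32114137] 48.46238147645215 [ 0.097145   -0.826941   -0.55383339]
top [ 449.07040628    7.78699739 1118.3180842 ] 46.92119831840349 [ 0.06223713 -0.02769912 -0.99767695]
```

View pics/top0.png

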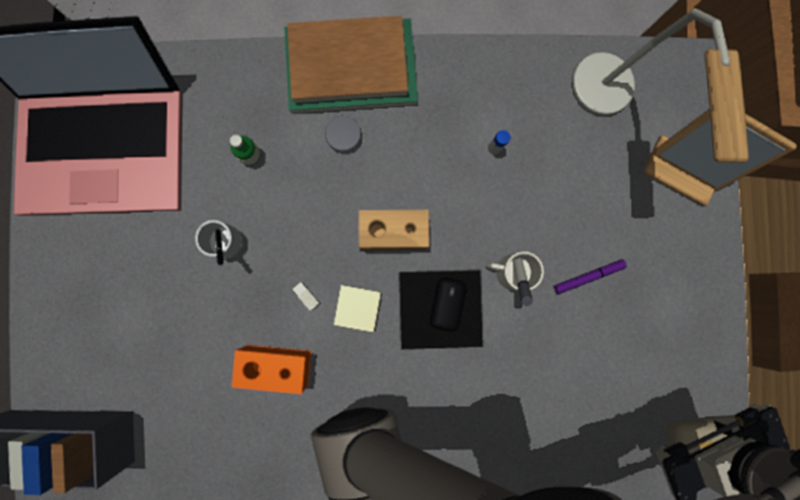

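View pics/side0.png

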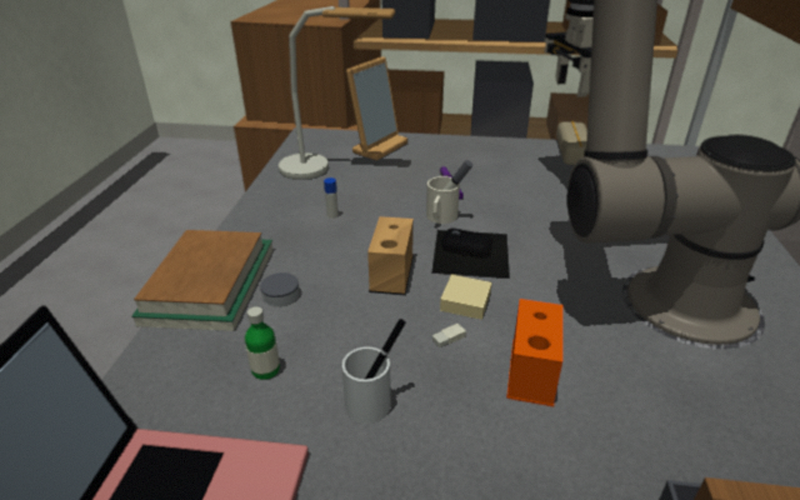

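The top view shows the wooden block at (394,229), with the wide well at (377,228) and the narrow well at (411,228). The mug with the marker is at (523,272) and the tumbler with the pen at (213,238). The orange block at (270,370) and the purple marker at (590,276) are the look-alikes, so I leave those alone.

The tool can only stay vertical. I'll straddle each leaning item with the jaws in its lean plane, sweep it upright inside the cup while closing, then lift it.

```bash
cat > m.py <<'E'
from h import *
import pickle
from scipy.optimize import least_squares
C={n:pickle.load(open(n+".pkl","rb")) for n in("side","top")}
P={n:cloud(c) for n,c in C.items()}
T=P["top"];S=P["side"]
def reg(A,x0,x1,y0,y1,z0,z1):
    return A[(A[...,0]>x0)&(A[...,0]<x1)&(A[...,1]>y0)&(A[...,1]<y1)&(A[...,2]>z0)&(A[...,2]<z1)]
for nm,uv in dict(mug=(523,272),tum=(213,238),wide=(377,228),blk=(394,215),mouse=(448,303)).items():
    print(nm,T[int(uv[1]/1.25),int(uv[0]/1.25)].round())
# block top
for n,A in P.items():
    q=T[183,315];b=reg(A,q[0]-60,q[0]+60,q[1]-90,q[1]+90,82,97)
    r=cv2.minAreaRect(b[:,:2].astype(np.float32));print("block",n,len(b),r,b[:,2].mean())
def circ(p):
    f=lambda s:np.hypot(p[:,0]-s[0],p[:,1]-s[1])-s[2]
    s=least_squares(f,[*p.mean(0)[:2],33],loss="soft_l1",f_scale=2).x;return s
for nm,uv,h,l in(("mug",(523,272),82,150),("tum",(213,238),86,155)):
    q=T[int(uv[1]/1.25),int(uv[0]/1.25)]
    for n,A in P.items():
        b=reg(A,q[0]-70,q[0]+70,q[1]-70,q[1]+70,h-5,h+4);print(nm,"rim",n,len(b),circ(b).round(1))
        w=reg(A,q[0]-130,q[0]+70,q[1]-90,q[1]+90,h+8,175)
        m=w.mean(0);d=np.linalg.svd(w-m)[2][0] if len(w)>2 else None
        if d is not None:
            d=d*np.sign(d[2]);print("  stick",n,len(w),m.round(1),"tilt",np.degrees(np.arccos(d[2])).round(1),"az",np.degrees(np.arctan2(d[1],d[0])).round(1),"ztop",w[:,2].max().round(1))
top=C["top"]["color"];a=cv2.resize(top[150:270,140:340],None,fx=3,fy=3);b=cv2.resize(top[150:270,270:470],None,fx=3,fy=3)
cv2.imwrite("pics/crop1.png",cv2.resize(np.vstack([a,b]),None,fx=1,fy=.83)[...,::-1])
E
python3 m.py
```

```text
mug [ 465. -261.   71.]
tum [546. 325.   3.]
wide [557.   6.   9.]
blk [571. -26.  90.]
mouse [ 410. -125.   33.]
block side 876 ((544.4417114257812, -26.206985473632812), (131.63941955566406, 66.38892364501953), 88.98614501953125) 89.37809820544983
block top 1434 ((548.19921875, -25.349071502685547), (124.67249298095703, 65.48572540283203), 89.27412414550781) 89.9794292562571
mug rim side 127 [ 463.4 -260.1   32.7]
  stick side 158 [ 423.7 -246.1  117.8] tilt 33.2 az 170.2 ztop 144.6
mug rim top 197 [ 466.8 -260.6   33.6]
  stick top 194 [ 428.4 -249.8  123.1] tilt 36.9 az 171.4 ztop 146.2
tum rim side 337 [536.  302.2  30.3]
  stick side 207 [500.6 282.5 120.7] tilt 31.4 az -147.2 ztop 145.4
tum rim top 169 [538.4 300.2  30.3]
  stick top 73 [503.8 278.4 125.4] tilt 34.2 az -150.1 ztop 146.5
```

Run:
```python
import cv2;c=cv2.imread("pics/top0.png");r=cv2.resize(c[190:330,180:640],None,fx=1.7,fy=1.7,interpolation=cv2.INTER_CUBIC);cv2.imwrite("pics/crop2.png",r)
```

```text
(no output)
```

View pics/crop2.png

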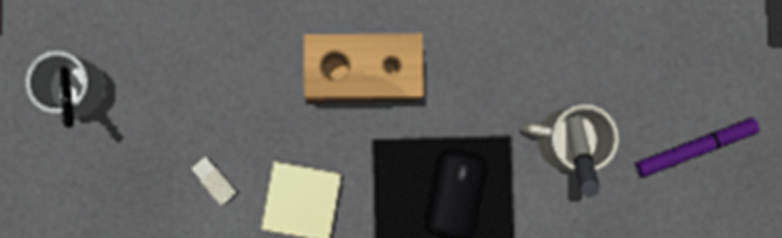

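The crop confirms it. The natural-wood block has its wide hole on the left, and the white/grey marker is in the mug, separate from the purple one on the desk. The pen is in the tumbler. Rims, block and tilts agree with the given sizes.

```bash
cat > g.py <<'E'
import sys
from h import *
def go(x,y,z,az=None):
    o=bot.get_obs();R=Ro.from_euler("xyz",o["tcp_rot"]).as_matrix();p=o["tool_pos"]
    turn=0
    ty=np.degrees(np.arctan2(R[1,1],R[0,1]))
    if az is not None: turn=-((az-ty+90)%180-90)   # tool x is down
    print("pos",p.round(1),"down",R[:,0].round(3),"jaw az",ty.round(1),"t",round(o["time"],2),"F",np.round(o["contact_force"],1),"w",round(o["grip_width"],1),"q6",o["joint_positions"].round(2))
    print("shift m",(R.T@(np.array([x,y,z])-p)/1000).round(4),"turn",round(turn,1))
if __name__=="__main__": go(*map(float,sys.argv[1:]))
E
python3 g.py 425 -253 200 170
```

```text
pos [ 184.8 -491.   226.1] down [-0.     0.001 -1.   ] jaw az -69.4 t 0.1 F [-0.1 -0.3 -0.1] w 91.5 q6 [-1.36  0.34  1.52  0.    1.28 -0.15]
shift m [ 0.0264 -0.1382 -0.3086] turn -59.4
```

Emit:
step_arm([
  [[0.003, -0.014, -0.031, -6], [0.006, -0.029, -0.064, -12], [0.009, -0.044, -0.098, -19], [0.012, -0.059, -0.132, -26], [0.014, -0.073, -0.165, -32]],
], jaw=0)

```text
time: 0.52
tool_pos: [314.2, -362.8, 211.7]
tcp_rot: [-2.181, 1.568, 1.885]
contact_force: [0.6, -0.4, 0.0]
grip_width: 92.0
```

```bash
python3 g.py 425 -253 200 170
```

```text
pos [ 314.2 -362.8  211.7] down [-0.001  0.002 -1.   ] jaw az -37.1 t 0.52 F [ 0.6 -0.4  0. ] w 92.0 q6 [-1.02  0.27  1.67  0.    1.2  -0.37]
shift m [ 0.0119  0.0222 -0.1544] turn -27.1
```

Emit:
step_arm([
  [[0.002, 0.004, -0.034, -6], [0.005, 0.009, -0.07, -12], [0.008, 0.015, -0.108, -19], [0.011, 0.02, -0.14, -25], [0.012, 0.022, -0.154, -27]],
])

```text
time: 0.93
tool_pos: [426.4, -250.1, 199.2]
tcp_rot: [-2.72, 1.567, 1.825]
contact_force: [-0.9, 0.4, -0.0]
grip_width: 92.0
```

```bash
python3 g.py 425 -253 98 170
python3 - <<'E'
from h import *
c=cap("side");im=c["color"];p=proj(c,[425,-253,150])[0].astype(int);print(p)
save("s1.png",im[max(0,p[1]-90):p[1]+90,p[0]-110:p[0]+110],3)
E
```

```text
pos [ 426.4 -250.1  199.2] down [-0.001  0.004 -1.   ] jaw az -9.6 t 0.93 F [-0.9  0.4 -0. ] w 92.0 q6 [-0.69  0.31  1.65  0.    1.18 -0.52]
shift m [ 0.1012 -0.0008  0.0035] turn 0.4
[369 125]
```

View pics/s1.png

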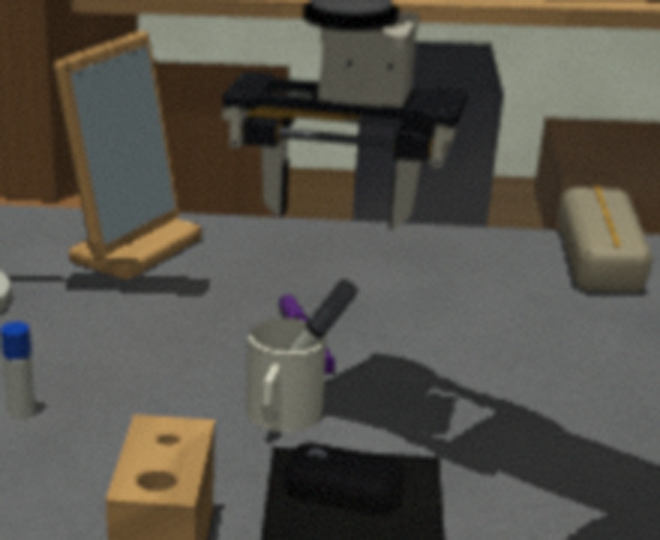

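The open fingers, with tips at crop pixels (275,210) and (402,225), straddle the marker top at (340,285) in its lean plane. I'll descend now.

Emit:
step_arm([
  [[0.02, 0, 0.003, 0], [0.045, 0, 0.004, 0], [0.07, 0, 0.004, 0], [0.092, 0, 0.004, 0], [0.101, 0, 0.004, 0]],
])

```text
time: 1.4
tool_pos: [424.5, -252.2, 95.3]
tcp_rot: [-2.409, 1.562, 2.135]
contact_force: [-0.2, 0.4, -0.2]
grip_width: 91.7
```

```bash
python3 g.py 486 -263.5 97 170
```

```text
pos [ 424.5 -252.2   95.3] down [-0.005  0.008 -1.   ] jaw az -9.7 t 1.4 F [-0.2  0.4 -0.2] w 91.7 q6 [-0.69  0.44  1.78  0.    0.93 -0.53]
shift m [-0.0021  0.0625  0.0008] turn 0.3
```

Emit:
step_arm([
  [[-0.002, 0.008, 0.001, 0], [-0.003, 0.022, 0.001, 0], [-0.003, 0.04, 0.001, 0], [-0.003, 0.056, 0.001, 0], [-0.003, 0.0625, 0.001, 0]],
])

```text
time: 1.82
tool_pos: [488.6, -265.0, 99.4]
tcp_rot: [-2.687, 1.565, 1.857]
contact_force: [-1.5, 0.3, -0.6]
grip_width: 92.1
```

Emit:
step_arm([
  [[0, 0, 0, 0], [0, 0, 0, 0], [0, 0, 0, 0], [0, 0, 0, 0], [0, 0, 0, 0]],
], jaw=0.5)

```text
time: 2.23
tool_pos: [488.0, -264.9, 99.6]
tcp_rot: [-2.646, 1.565, 1.897]
contact_force: [-0.3, 1.0, -0.2]
grip_width: 63.2
```

```bash
python3 g.py 486 -263.5 97 170
python3 - <<'E'
from h import *
c=cap("side");im=c["color"];p=proj(c,[475,-260,110])[0].astype(int)
save("s2.png",im[p[1]-60:p[1]+60,p[0]-80:p[0]+80],4)
E
```

```text
pos [ 488.  -264.9   99.6] down [-0.002  0.006 -1.   ] jaw az -9.7 t 2.23 F [-0.3  1.  -0.2] w 63.2 q6 [-0.64  0.53  1.61  0.    1.01 -0.47]
shift m [ 0.0027 -0.0022 -0.001 ] turn 0.3
```

View pics/s2.png

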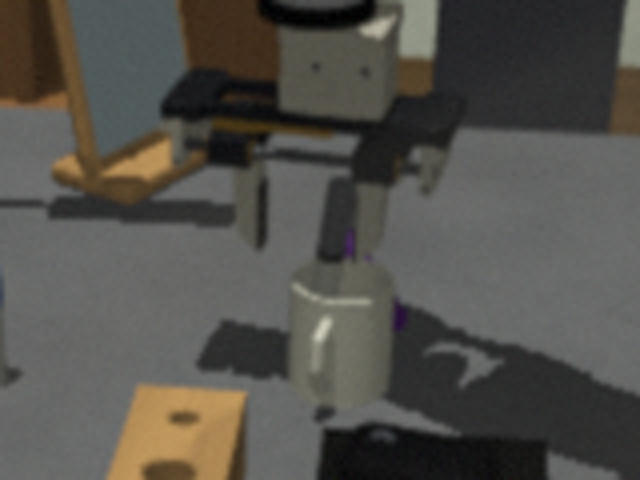

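The near finger is raising the marker at (340,215), now only slightly tilted, and the mug hasn't moved. I'll close fully.

Emit:
step_arm([
  [[0, -0.002, 0, 0], [0, -0.002, 0, 0], [0, -0.002, 0, 0], [0, -0.002, 0, 0], [0, -0.002, 0, 0]],
], jaw=1)

```text
time: 2.7
tool_pos: [486.2, -264.6, 99.7]
tcp_rot: [-2.663, 1.565, 1.88]
contact_force: [0.8, 0.5, -0.1]
grip_width: 25.6
```

Emit:
step_arm([
  [[0, 0, 0, 0], [0, 0, 0, 0], [0, 0, 0, 0], [0, 0, 0, 0], [0, 0, 0, 0]],
])

```text
time: 3.12
tool_pos: [485.9, -264.5, 99.6]
tcp_rot: [-2.597, 1.565, 1.946]
contact_force: [-1.7, 0.1, 1.3]
grip_width: 19.6
```

```bash
python3 g.py 486 -263.5 210 170
```

```text
pos [ 485.9 -264.5   99.6] down [-0.002  0.006 -1.   ] jaw az -9.7 t 3.12 F [-1.7  0.1  1.3] w 19.6 q6 [-0.64  0.53  1.61  0.    1.01 -0.47]
shift m [-0.1104 -0.0005 -0.0016] turn 0.3
```

Gripped: the opening is 19.6 mm on a 20 mm marker. I'll lift and look.

Emit:
step_arm([
  [[-0.012, 0, 0, 0], [-0.035, 0, 0, 0], [-0.065, 0, 0, 0], [-0.095, 0, -0.001, 0], [-0.11, 0, -0.001, 0]],
])

```text
time: 3.53
tool_pos: [487.7, -264.9, 213.3]
tcp_rot: [2.565, 1.567, 0.825]
contact_force: [-0.5, -0.5, -0.7]
grip_width: 19.5
```

```bash
cat > st.py <<'E'
# fit held stick from the clouds: points below the fingertips
from h import *
def stick(nv=None,r=60):
    o=bot.get_obs();p=o["tool_pos"]
    for n in("side","top"):
        c=cap(n);A=cloud(c)
        m=(np.hypot(A[...,0]-p[0],A[...,1]-p[1])<r)&(A[...,2]<p[2]-5)&(A[...,2]>p[2]-110)
        w=A[m]
        if n=="side":
            q=proj(c,p)[0].astype(int);save(nv,c["color"][max(q[1]-70,0):q[1]+100,q[0]-100:q[0]+100],3)
            for z in range(10,110,15):
                s=w[(w[:,2]<p[2]-z+7)&(w[:,2]>p[2]-z-8)]
                if len(s)>3: print("below tip",z,len(s),(np.median(s,0)-p).round(1))
            print("zmin rel",(w[:,2].min()-p[2]).round(1) if len(w) else None)
        if n=="top" : 
            for nm,b,h in(("mug",(466,-260),82),("tum",(537,301),86)):
                k=(np.hypot(A[...,0]-b[0],A[...,1]-b[1])<60)&(abs(A[...,2]-h)<5);print(nm,A[k].shape,A[k].mean(0).round(1) if k.any() else None)
E
python3 -c "
import st,g;g.go(486,-263,210);st.stick('s3.png')"
```

```text
pos [ 487.7 -264.9  213.3] down [ 0.002  0.003 -1.   ] jaw az -9.7 t 3.53 F [-0.5 -0.5 -0.7] w 19.5 q6 [-0.64  0.41  1.46  0.    1.27 -0.47]
shift m [ 0.0033 -0.002  -0.0015] turn 0
below tip 10 39 [ -2.3   5.  -11.2]
below tip 25 38 [ -2.6   4.6 -25.3]
below tip 40 35 [ -2.9   5.3 -39.5]
below tip 55 41 [ -3.4   4.7 -54.7]
below tip 70 36 [ -3.8   4.2 -71.3]
below tip 85 42 [ -3.    4.7 -84.7]
zmin rel -92.9
mug (125, 3) [ 463.6 -247.1   81.5]
tum (171, 3) [539.  299.4  85.4]
```

View pics/s3.png

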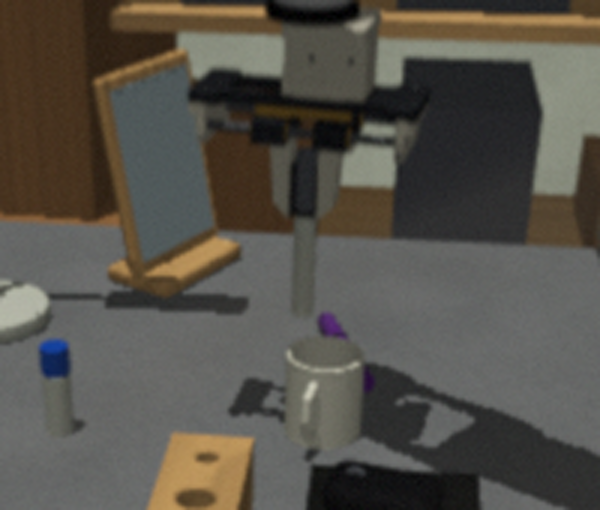

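The marker hangs vertical within about 1°, with its foot 93 mm below the TCP, and the mug is still standing. Next I'll refine the well mouths from rays at z=90.

```bash
python3 - <<'E'
from h import *
import pickle
from scipy import ndimage as nd
for n in("top","side"):
    c=pickle.load(open(n+".pkl","rb"))
    # rectify block top plane z=90 to 1mm/px
    xs,ys=np.meshgrid(np.arange(505,590,.5),np.arange(-100,50,.5),indexing="ij")
    uv=proj(c,np.stack([xs,ys,np.full(xs.shape,90.)],-1)).reshape(*xs.shape,2).astype(np.float32)
    im=cv2.remap(c["color"],uv[...,0],uv[...,1],cv2.INTER_LINEAR)
    g=im[...,0].astype(float);print(n)
    d=(g<0.72*np.median(g[50:120,60:240]))&(abs(xs-547)<22)&(abs(ys+25)<55)
    L,k=nd.label(d)
    for i in range(1,k+1):
        m=L==i
        if m.sum()>300: print(m.sum()/4,xs[m].min(),xs[m].max(),ys[m].min(),ys[m].max())
    cv2.imwrite(f"pics/r{n}.png",im[::-1,::-1,::-1])
a=cv2.imread("pics/rtop.png");b=cv2.imread("pics/rside.png");cv2.imwrite("pics/r.png",cv2.resize(np.vstack([a,b]),None,fx=1.7,fy=1.7))
E
python3 g.py 547 8 205 -10
```

```text
top
512.25 534.5 563.5 -9.5 20.0
244.5 540.0 556.5 -63.5 -45.5
side
598.0 530.5 559.5 -6.5 19.0
143.75 537.5 552.0 -60.0 -48.0
pos [ 488.  -265.1  212.7] down [ 0.004  0.002 -1.   ] jaw az -9.7 t 3.63 F [-0.2  0.7  0. ] w 19.5 q6 [-0.64  0.41  1.46  0.    1.27 -0.47]
shift m [ 0.0084  0.0122 -0.2792] turn 0.3
```

View pics/r.png

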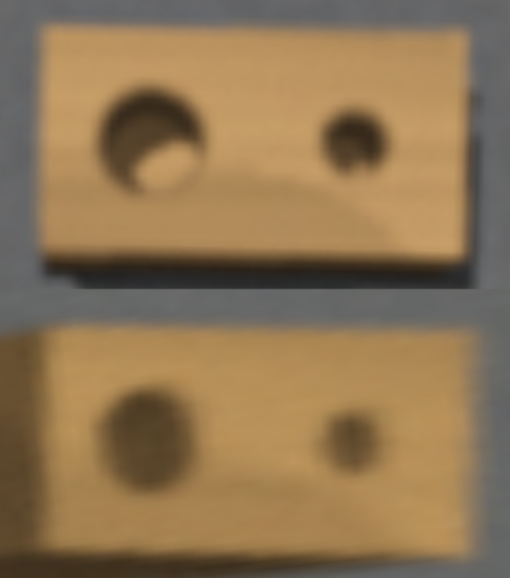

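The upper half is the top view and the lower half the side view, both rectified to z=90. The wells show at about (150,140) and (355,140). The cameras agree to 4 mm, giving wide ≈ (547, 5.5) and narrow ≈ (546.7, −54.5), 60 mm apart as stated.

Emit:
step_arm([
  [[0, 0.001, -0.015, 0], [0, 0.003, -0.045, 0], [0, 0.005, -0.082, 0], [0, 0.006, -0.12, 0], [0, 0.007, -0.15, 0]],
])

```text
time: 4.05
tool_pos: [519.7, -116.0, 211.4]
tcp_rot: [2.84, 1.567, 1.101]
contact_force: [-0.1, 0.3, -0.0]
grip_width: 19.2
```

```bash
python3 g.py 548 8.5 212 -10
```

```text
pos [ 519.7 -116.   211.4] down [ 0.002  0.003 -1.   ] jaw az -9.7 t 4.05 F [-0.1  0.3 -0. ] w 19.2 q6 [-0.37  0.37  1.53  0.    1.24 -0.2 ]
shift m [-1.000e-04  7.000e-03 -1.275e-01] turn 0.3
```

Emit:
step_arm([
  [[0, 0.002, -0.035, 0], [0, 0.004, -0.07, 0], [0, 0.006, -0.1, 0], [0, 0.007, -0.12, 0], [0, 0.007, -0.1275, 0]],
])

```text
time: 4.47
tool_pos: [547.8, 11.6, 210.2]
tcp_rot: [-2.91, 1.566, 1.636]
contact_force: [0.4, -1.4, -0.6]
grip_width: 19.4
```

Emit:
step_arm([
  [[0, 0, 0, 0], [0, 0, 0, 0], [0, 0, 0, 0], [0, 0, 0, 0], [0, 0, 0, 0]],
])

```text
time: 4.88
tool_pos: [547.7, 10.4, 210.1]
tcp_rot: [-2.88, 1.566, 1.665]
contact_force: [1.1, 0.4, -0.4]
grip_width: 20.2
```

```bash
python3 -c "
import st,g;g.go(548,8.5,190);st.stick('s4.png',28)"
```

```text
pos [547.7  10.4 210.1] down [-0.     0.004 -1.   ] jaw az -9.6 t 4.88 F [ 1.1  0.4 -0.4] w 20.2 q6 [-0.12  0.4   1.49  0.    1.26  0.04]
shift m [0.0201 0.0006 0.002 ] turn 0
below tip 10 49 [ -3.9   4.1 -11.8]
below tip 25 56 [ -4.1   4.5 -25.5]
below tip 40 54 [ -3.5   4.9 -40.6]
below tip 55 55 [ -5.4   5.  -55.4]
below tip 70 50 [ -3.    4.  -70.9]
below tip 85 51 [ -2.9   4.7 -84.7]
zmin rel -93.9
mug (181, 3) [ 467.6 -260.4   81.4]
tum (173, 3) [538.7 299.2  85.3]
```

In the side camera's frame the marker axis sits at (544.2, 6.2) against the well at (545, 6.2), so it is aligned. I'll lower it.

Emit:
step_arm([
  [[0.01, 0, 0, 0], [0.022, 0, 0, 0], [0.034, 0, 0, 0], [0.046, 0, 0, 0], [0.055, 0, 0, 0]],
])

```text
time: 5.4
tool_pos: [547.2, 10.8, 153.6]
tcp_rot: [-2.609, 1.566, 1.936]
contact_force: [0.3, 0.0, -0.7]
grip_width: 19.4
```

Emit:
step_arm([
  [[0.01, 0, 0, 0], [0.022, 0, 0, 0], [0.034, 0, 0, 0], [0.043, 0, 0, 0], [0.048, 0, 0, 0]],
])

```text
time: 5.82
tool_pos: [546.4, 11.0, 104.1]
tcp_rot: [-2.32, 1.565, 2.224]
contact_force: [-0.0, 0.1, -0.6]
grip_width: 19.6
```

```bash
python3 g.py 547.5 9.5 102
```

```text
pos [546.4  11.  104.1] down [-0.004  0.005 -1.   ] jaw az -9.6 t 5.82 F [-0.   0.1 -0.6] w 19.6 q6 [-0.12  0.51  1.63  0.01  1.01  0.04]
shift m [0.0021 0.0013 0.0013] turn 0
```

Emit:
step_arm([
  [[0.001, 0, 0, 0], [0.001, 0, 0, 0], [0.001, 0, 0, 0], [0.001, 0, 0, 0], [0.001, 0, 0, 0]],
], jaw=0.5)

```text
time: 6.23
tool_pos: [546.8, 10.9, 103.7]
tcp_rot: [-2.494, 1.566, 2.05]
contact_force: [-0.3, -0.1, -0.2]
grip_width: 45.1
```

Emit:
step_arm([
  [[-0.015, 0, 0, 0], [-0.04, 0, 0, 0], [-0.07, 0, 0, 0], [-0.095, 0, 0, 0], [-0.105, 0, 0, 0]],
])

```text
time: 6.65
tool_pos: [548.7, 10.3, 212.8]
tcp_rot: [2.467, 1.565, 0.729]
contact_force: [0.8, -0.3, 0.6]
grip_width: 45.7
```

```bash
python3 g.py 501 279.5 205 30.5
```

```text
pos [548.7  10.3 212.8] down [ 0.004  0.004 -1.   ] jaw az -9.6 t 6.65 F [ 0.8 -0.3  0.6] w 45.7 q6 [-0.12  0.39  1.48  0.    1.26  0.04]
shift m [ 0.0086 -0.092  -0.2574] turn -40.1
```

Emit:
step_arm([
  [[0, -0.007, -0.02, -5], [0, -0.019, -0.053, -12], [0, -0.032, -0.09, -19], [0, -0.044, -0.125, -26], [0.001, -0.055, -0.155, -32]],
], jaw=0)

```text
time: 7.07
tool_pos: [519.6, 174.3, 212.1]
tcp_rot: [1.945, 1.565, 0.771]
contact_force: [0.3, 0.6, 0.6]
grip_width: 74.7
```

```bash
python3 g.py 501 279.5 200 30.5
```

```text
pos [519.6 174.3 212.1] down [ 0.004  0.004 -1.   ] jaw az 22.7 t 7.07 F [0.3 0.6 0.6] w 74.7 q6 [ 0.18  0.39  1.49  0.    1.26 -0.22]
shift m [ 0.0125  0.0235 -0.1042] turn -7.8
```

Emit:
step_arm([
  [[0.002, 0.007, -0.034, -3], [0.005, 0.015, -0.065, -5], [0.009, 0.02, -0.09, -7], [0.012, 0.0235, -0.102, -8], [0.012, 0.0235, -0.1042, -8]],
])

```text
time: 7.48
tool_pos: [500.0, 281.3, 199.2]
tcp_rot: [2.021, 1.566, 0.99]
contact_force: [0.0, -0.7, 0.0]
grip_width: 91.4
```

```bash
python3 g.py 501 279.5 101 30.5
```

```text
pos [500.  281.3 199.2] down [ 0.002  0.004 -1.   ] jaw az 30.9 t 7.48 F [ 0.  -0.7  0. ] w 91.4 q6 [ 0.38  0.45  1.43  0.    1.25 -0.16]
shift m [ 0.0982 -0.0005  0.0023] turn 0.4
```

Emit:
step_arm([
  [[0.02, 0, 0.002, 0], [0.045, 0, 0.003, 0], [0.07, 0, 0.003, 0], [0.088, 0, 0.003, 0], [0.096, 0, 0.003, 0]],
])

```text
time: 7.9
tool_pos: [500.9, 277.0, 100.5]
tcp_rot: [-2.899, 1.568, 2.351]
contact_force: [-0.8, 0.2, -0.5]
grip_width: 91.6
```

```bash
python3 g.py 555.6 311.7 102 30.5;python3 - <<'E'
from h import *
c=cap("side");im=c["color"];p=proj(c,[515,285,120])[0].astype(int);print(p)
save("s5.png",im[p[1]-80:p[1]+80,p[0]-110:p[0]+110],3)
E
```

```text
pos [500.9 277.  100.5] down [-0.002  0.002 -1.   ] jaw az 30.8 t 7.9 F [-0.8  0.2 -0.5] w 91.6 q6 [ 0.37  0.55  1.56  0.    1.03 -0.17]
shift m [-0.0015  0.0648 -0.0018] turn 0.3
[305 270]
```

View pics/s5.png

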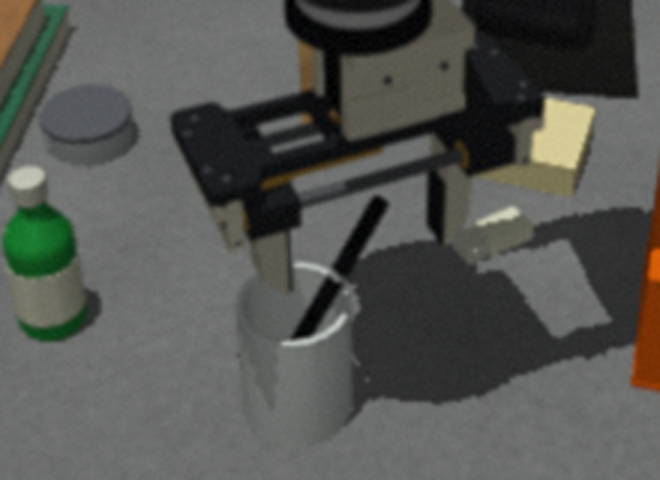

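The pen, with its top at (378,203), lies between the fingers at (275,270) and (455,220). The fingertips are above the rim and the lotion is clear. I'll sweep and close.

Emit:
step_arm([
  [[0, 0.008, 0, 0], [0, 0.022, -0.001, 0], [0, 0.04, -0.002, 0], [0, 0.057, -0.002, 0], [0, 0.064, -0.002, 0]],
])

```text
time: 8.37
tool_pos: [557.8, 312.5, 101.9]
tcp_rot: [2.02, 1.567, 0.987]
contact_force: [-0.0, -0.7, 0.6]
grip_width: 91.7
```

Emit:
step_arm([
  [[0, 0, 0, 0], [0, 0, 0, 0], [0, 0, 0, 0], [0, 0, 0, 0], [0, 0, 0, 0]],
], jaw=0.5)

```text
time: 8.78
tool_pos: [557.3, 312.2, 102.2]
tcp_rot: [2.054, 1.567, 1.02]
contact_force: [0.3, -0.9, 0.4]
grip_width: 62.9
```

```bash
python3 g.py 555.6 311.7 101 30.5
```

```text
pos [557.3 312.2 102.2] down [ 0.002  0.003 -1.   ] jaw az 30.8 t 8.78 F [ 0.3 -0.9  0.4] w 62.9 q6 [ 0.39  0.66  1.35  0.    1.13 -0.15]
shift m [ 0.0012 -0.0017 -0.0005] turn 0.3
```

Emit:
step_arm([
  [[0, -0.002, 0, 0], [0, -0.002, 0, 0], [0, -0.002, 0, 0], [0, -0.002, 0, 0], [0, -0.002, 0, 0]],
], jaw=1)

```text
time: 9.2
tool_pos: [555.5, 311.1, 102.2]
tcp_rot: [2.047, 1.567, 1.014]
contact_force: [-0.4, -0.1, -0.1]
grip_width: 30.1
```

Emit:
step_arm([
  [[0, 0, 0, 0], [0, 0, 0, 0], [0, 0, 0, 0], [0, 0, 0, 0], [0, 0, 0, 0]],
])

```text
time: 9.62
tool_pos: [555.5, 311.1, 102.1]
tcp_rot: [2.074, 1.567, 1.04]
contact_force: [-0.6, 0.6, -0.2]
grip_width: 10.6
```

Emit:
step_arm([
  [[-0.012, 0, 0, 0], [-0.035, 0, 0, 0], [-0.065, 0, 0, 0], [-0.095, 0, 0, 0], [-0.11, 0, 0, 0]],
])

```text
time: 10.03
tool_pos: [556.4, 311.3, 216.2]
tcp_rot: [1.681, 1.562, 0.647]
contact_force: [-0.1, -0.7, -0.2]
grip_width: 10.3
```

```bash
python3 -c "
import st,g;g.go(547,-54.5,213,-10);st.stick('s6.png',30)"
```

```text
pos [556.4 311.3 216.2] down [ 0.007  0.005 -1.   ] jaw az 30.8 t 10.03 F [-0.1 -0.7 -0.2] w 10.3 q6 [ 0.39  0.56  1.21  0.    1.37 -0.15]
shift m [ 0.0013 -0.1953  0.3095] turn 40.8
below tip 10 44 [ -2.6   4.5 -11.1]
below tip 25 57 [ -3.5   4.9 -25.8]
below tip 40 47 [ -3.    4.4 -40.6]
below tip 55 45 [ -2.9   5.  -55.5]
below tip 70 50 [ -2.5   4.7 -69.7]
below tip 85 41 [ -2.8   5.  -84.9]
below tip 100 7 [ -1.1   4.4 -94.2]
zmin rel -95.8
mug (188, 3) [ 467.  -260.4   81.6]
tum (97, 3) [542.5 286.1  85.1]
```

View pics/s6.png

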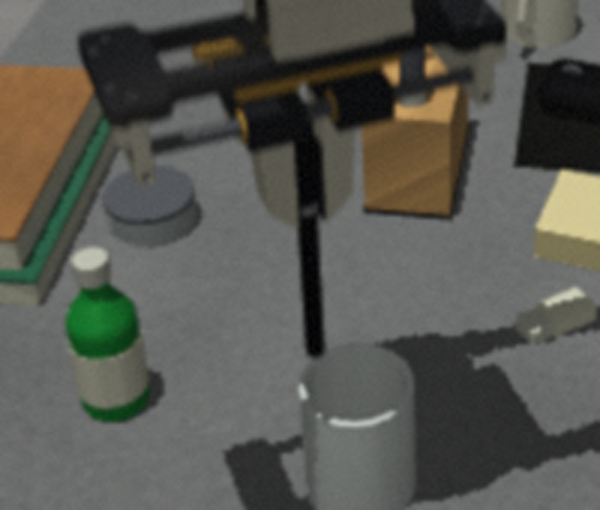

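The pen hangs vertical with its foot about 96 mm below the tip, and the tumbler is standing. The route crosses the marker's top at z=160, so I'll raise the hand first.

Emit:
step_arm([
  [[-0.015, 0, 0, 2], [-0.035, -0.004, 0.006, 6], [-0.053, -0.014, 0.022, 11], [-0.063, -0.03, 0.048, 16], [-0.066, -0.048, 0.077, 20]],
])

```text
time: 10.55
tool_pos: [554.4, 220.5, 281.7]
tcp_rot: [1.969, 1.56, 0.585]
contact_force: [0.6, -0.5, -0.5]
grip_width: 10.5
```

```bash
python3 g.py 548 -54 280 0
```

```text
pos [554.4 220.5 281.7] down [ 0.009  0.006 -1.   ] jaw az 10.7 t 10.55 F [ 0.6 -0.5 -0.5] w 10.5 q6 [0.25 0.44 1.23 0.   1.47 0.06]
shift m [-1.000e-04 -5.710e-02  2.686e-01] turn 10.7
```

Emit:
step_arm([
  [[0, -0.007, 0.034, 2], [0, -0.014, 0.068, 5], [0, -0.022, 0.103, 7], [0, -0.029, 0.138, 9], [0, -0.036, 0.17, 10.7]],
])

```text
time: 10.97
tool_pos: [549.7, 44.9, 279.0]
tcp_rot: [2.284, 1.561, 0.711]
contact_force: [0.3, -0.6, -0.4]
grip_width: 10.4
```

```bash
python3 g.py 548 -54 275 0
```

```text
pos [549.7  44.9 279. ] down [ 0.007  0.006 -1.   ] jaw az -0.2 t 10.97 F [ 0.3 -0.6 -0.4] w 10.4 q6 [-0.06  0.35  1.36  0.01  1.42 -0.06]
shift m [ 0.0034 -0.0014  0.0989] turn -0.2
```

Emit:
step_arm([
  [[0, 0, 0.033, 0], [0, -0.001, 0.063, 0], [0, -0.001, 0.085, 0], [0, -0.001, 0.096, 0], [0.001, -0.001, 0.099, 0]],
])

```text
time: 11.38
tool_pos: [548.1, -55.7, 276.3]
tcp_rot: [2.432, 1.562, 0.856]
contact_force: [0.2, 0.4, 0.3]
grip_width: 10.7
```

Emit:
step_arm([
  [[0.01, 0, 0, 0], [0.025, 0, 0, 0], [0.042, 0, 0, 0], [0.055, 0, 0, 0], [0.06, 0, 0, 0]],
])

```text
time: 11.8
tool_pos: [547.3, -53.6, 213.7]
tcp_rot: [2.988, 1.563, 1.414]
contact_force: [0.1, 0.9, -0.7]
grip_width: 10.2
```

```bash
python3 -c "
import st,g;g.go(548,-54,106,0);st.stick('s7.png',28)"
```

```text
pos [547.3 -53.6 213.7] down [ 0.001  0.008 -1.   ] jaw az -0.2 t 11.8 F [ 0.1  0.9 -0.7] w 10.2 q6 [-0.24  0.4   1.48  0.01  1.27 -0.24]
shift m [0.1077 0.0006 0.0013] turn -0.2
below tip 10 23 [ -1.6   5.4 -11.7]
below tip 25 23 [ -3.2   5.6 -25.2]
below tip 40 25 [ -3.1   5.2 -40.7]
below tip 55 22 [ -2.1   5.4 -55.6]
below tip 70 29 [ -2.7   5.8 -70.2]
below tip 85 12 [ -6.    1.5 -81.8]
zmin rel -92.9
mug (186, 3) [ 466.8 -260.8   81.7]
tum (170, 3) [537.8 299.9  85.4]
```

In the side frame the pen axis is at (544.6, −52.9) against the well at (545, −54). I'll shift about 1 mm in y and lower it in two stages.

Emit:
step_arm([
  [[0.003, 0, 0.001, 0], [0.012, 0, 0.001, 0], [0.024, 0, 0.001, 0], [0.036, 0, 0.001, 0], [0.043, 0, 0.001, 0]],
])

```text
time: 12.32
tool_pos: [547.7, -54.6, 171.0]
tcp_rot: [2.878, 1.563, 1.303]
contact_force: [-0.7, -0.5, -0.5]
grip_width: 10.2
```

```bash
python3 g.py 547.7 -54.7 106 0
```

```text
pos [547.7 -54.6 171. ] down [ 0.002  0.008 -1.   ] jaw az -0.2 t 12.32 F [-0.7 -0.5 -0.5] w 10.2 q6 [-0.24  0.44  1.54  0.01  1.17 -0.24]
shift m [ 0.065  -0.0001  0.0006] turn -0.2
```

Emit:
step_arm([
  [[0.01, 0, 0, 0], [0.025, 0, 0, 0], [0.042, 0, 0, 0], [0.055, 0, 0, 0], [0.063, 0, 0, 0]],
])

```text
time: 12.73
tool_pos: [547.3, -53.9, 106.6]
tcp_rot: [3.067, 1.563, 1.492]
contact_force: [0.4, -1.3, -0.8]
grip_width: 10.3
```

```bash
python3 g.py 547.7 -54.7 106 0
```

```text
pos [547.3 -53.9 106.6] down [ 0.001  0.008 -1.   ] jaw az -0.2 t 12.73 F [ 0.4 -1.3 -0.8] w 10.3 q6 [-0.24  0.51  1.62  0.01  1.02 -0.24]
shift m [0.0006 0.0004 0.0008] turn -0.2
```

Down with no contact force. I'll release, lift, and move aside for a final look.

Emit:
step_arm([
  [[0, 0, 0, 0], [0, 0, 0, 0], [0, 0, 0, 0], [0, 0, 0, 0], [0, 0, 0, 0]],
], jaw=0.5)

```text
time: 13.15
tool_pos: [547.7, -54.0, 107.4]
tcp_rot: [2.891, 1.563, 1.316]
contact_force: [0.0, 0.1, -0.4]
grip_width: 39.3
```

Emit:
step_arm([
  [[-0.015, 0, 0, 0], [-0.045, 0, 0, 0], [-0.08, 0, 0, 0], [-0.115, 0, 0, 0], [-0.14, 0, 0, 0]],
])

```text
time: 13.57
tool_pos: [548.1, -55.2, 251.1]
tcp_rot: [2.408, 1.562, 0.833]
contact_force: [0.9, 0.3, -0.5]
grip_width: 46.1
```

Emit:
step_arm([
  [[0, -0.006, 0.02, 0], [0, -0.02, 0.05, 0], [0, -0.035, 0.085, 0], [0, -0.05, 0.115, 0], [0, -0.06, 0.14, 0]],
])

```text
time: 13.98
tool_pos: [486.2, -196.7, 250.5]
tcp_rot: [2.293, 1.562, 0.718]
contact_force: [0.0, -0.2, 0.1]
grip_width: 45.9
```

Run:
```python
from h import *
import g;g.go(500,-200,250)
c=cap("side");A=cloud(c);p=proj(c,[547,-25,100])[0].astype(int)
a=c["color"][p[1]-70:p[1]+60,p[0]-65:p[0]+65]
t=cap("top");B=cloud(t);q=proj(t,[547,-25,100])[0].astype(int);b=t["color"][q[1]-65:q[1]+65,q[0]-65:q[0]+65]
save("fin.png",np.hstack([a,b]),3)
for nm,xy,r in(("marker",(545,6),28),("pen",(545,-54),28)):
    for n,D in(("side",A),("top",B)):
        w=D[(np.hypot(D[...,0]-xy[0],D[...,1]-xy[1])<r)&(D[...,2]>95)&(D[...,2]<190)]
        print(nm,n,len(w),"zmax",np.percentile(w[:,2],97).round(1))
        if n=="side":
            for z in(105,120,135,150): s=w[abs(w[:,2]-z)<6];print(z,np.median(s,0).round(1))
for nm,xy,h in(("mug",(466,-260),82),("tum",(537,301),86)):
    k=B[(np.hypot(B[...,0]-xy[0],B[...,1]-xy[1])<60)&(abs(B[...,2]-h)<5)];print(nm,len(k),k.mean(0).round(1))
```

```text
pos [ 486.2 -196.7  250.5] down [ 0.007  0.006 -1.   ] jaw az -0.3 t 13.98 F [ 0.  -0.2  0.1] w 45.9 q6 [-0.54  0.32  1.49  0.01  1.33 -0.53]
shift m [0.0005 0.0138 0.0033] turn 0
marker side 253 zmax 160.3
105 [542.9  15.9 105.1]
120 [542.5  16.5 120.7]
135 [542.3  15.9 135.4]
150 [542.1  15.9 149.6]
marker top 89 zmax 162.2
pen side 83 zmax 164.9
105 [540.5 -51.4 106.4]
120 [540.3 -51.1 122. ]
135 [544.5 -49.3 136.5]
150 [544.4 -48.4 150. ]
pen top 42 zmax 166.8
mug 2 [ 468.9 -224.7   77.9]
tum 163 [537.  300.1  85.4]
```

View pics/fin.png

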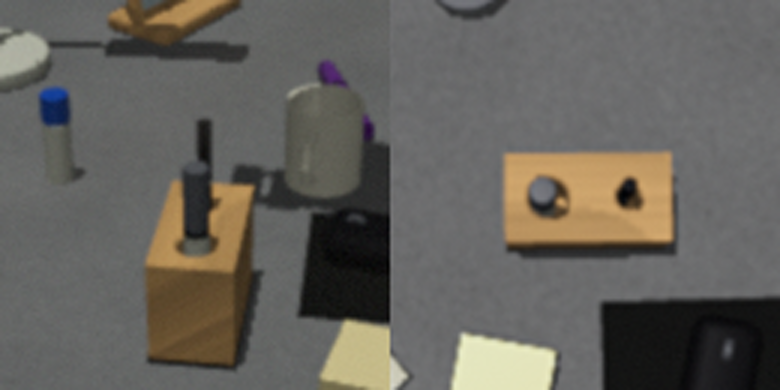

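The final picture shows both items upright in the right wells: grey-capped marker at (197,200) in the wide one, black pen at (204,150) in the narrow one. Their tops are at 160 and 165 mm, exactly the seated heights. The gripper is clear, so I'll hand in.

```bash
python3 -c "
from plant import bot;print(bot.close_job())"
```

```text
the job is handed in; nothing more can be done
None
```

The marker is standing in the wide well and the pen in the narrow well of the wooden organiser, each the same end up as before. I handed the job in at about 14 s of the 64 s allowed. For each one I swept it upright inside its cup, gripped it, lifted it out and lowered it into its well.

- **Seating:** Tops measured about 160 mm (marker) and 165 mm (pen) by the side camera, which is what fully seated should give. The top camera read about 2 mm higher. Both look upright; the marker's tilt measured near zero. The pen's measured points were less consistent because the marker partly hid it.
- **Cups:** The tumbler's rim was within about 2 mm of its start in the last check. The arm hid the mug from the top camera in that check. It was in place about 2 s earlier, and the final side picture shows it standing.
- **Other things:** I saw no contact with the other things on the desk. Their positions were not measured again at the end. Forces at the tool stayed around 2 N or less.
- **Disagreement:** The two cameras differed by up to 4 mm on the well positions, so I lined up using the side camera alone.

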